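# Test-hold a spice mill's grinding cup in its bayonet socket

## Robot

A 6-joint arm with a two-finger parallel gripper is mounted at the origin on the work surface. World frame = base frame: x ahead of the robot, y to its left, z up, the work surface at z = 0. Lengths are in m, angles in rad, forces in N, time in s.
With the tool pointing down it reaches from about 0.425 to 1.125 m from the base axis. Payload 14.9 kg.
Tool frame: the origin (TCP) lies on the centre line of the jaws, within the pads' length; the fingertips stand 11 mm ahead of it and the grasp point (between the pads) lies 8 mm behind it; z points along the fingers, y is the line along which they close (so a half turn about z gives the same grasp; the last joint's range is limited). The gripper opens to 91 mm and grips with 3 to 60 N. Pads are 32 mm wide; open, the fingers measure 118 mm over their backs; the gripper's body (76 mm by 178 mm) begins 60 mm behind the grasp point.
Start: joints at [1.069, 0.379, 1.734, -0, 1.028, -0.033], TCP at [0.316, 0.624, 0.225] pointing down, gripper open.
Joint ranges: [-2.77, 2.77], [-0.74, 2.19], [0, 2.66], [-1.06, 4.2], [0.31, 2.87], [-3.08, 3.08]. Speed limits (rad/s): [1.89, 1.89, 2.39, 3.14, 3.14, 3.14].

## Interface

Orientations are given as [roll, pitch, yaw] about the fixed x, y, z axes, in that order (R = Rz(yaw) Ry(pitch) Rx(roll)).
In Python, from rig import ctrl gives the robot as it stands. The module is installed in compiled form; this text tells all that it offers. Calls block until the motion is done:
- ctrl.movep(position, orientation): joint-space move of the TCP to a pose.
- ctrl.servo_line(position, rotation=None, vel=0.15, guard=None): straight line of the TCP; rotation=None keeps the orientation; vel is the mean speed in m/s. With guard (N) it stops when the force on the tool has changed by that much, and returns True; else False.
- ctrl.set_joints(angles): joint-space move.
- ctrl.set_gripper(opening): opening from 0.0 (shut) to 1.0 (fully open); the grip force is fixed at half the most; returns when the fingers have stopped.
- ctrl.sleep(seconds).
- ctrl.solve_ik(position, orientation): joint angles nearest the present ones, or None.
- ctrl.snapshot(name): name is "side" or "top" or "wrist"; returns a dict with "color" (480x640x3 uint8, blue, green, red), "K" (3x3 intrinsics, pixels), "T" (4x4, takes a point from camera to world coordinates). Camera axes: x right, y up, looking along -z (the intrinsics and any distortion apply to the point x, -y, -z); pixel columns grow to the right and rows downward; lengths in m; the calibration is good to about 2 mm. A picture is of the moment at which its call begins. There is no depth.
A pose or a line that the arm cannot do raises ctrl.Unreachable and nothing moves.
- ctrl.finish_job(): hands the job in; it is judged then, once.
Readings, each from a call of its own:
- ctrl.read_time_s(): time.
- ctrl.read_q(): joint angles.
- ctrl.read_joint_vel(): joint speeds.
- ctrl.read_effort(): joint torques, N m.
- ctrl.read_tool_pos(): TCP position.
- ctrl.read_tcp_rot(): TCP orientation.
- ctrl.read_wrist_force(): force on the tool from outside, world axes, zero at the start.
- ctrl.read_torque(): the same for the moment, N m.
- ctrl.read_opening(): opening from 0.0 (shut) to 1.0 (fully open).
- ctrl.read_finger_force(): force on a finger pad.
Only numpy, scipy, OpenCV 4.12 (cv2) and the standard library are available. Lean on these libraries where they do the work, as an engineer would, in place of code of your own. Each camera call takes 0.05 s, during which the arm holds its last target. There are 200 camera calls.

## Task

The repaired spice mill is ready for a test run: draw the shaft-lock pin up out of the middle of the mill's socket and hang it upright by its collar in the notch of the mill's side arm, letting go of it there. Then take the grinding cup, push it down into the socket with its two lugs through the two slots, against the spring, and turn it clockwise (seen from above) a quarter turn to its stop. The run switch is sprung and turns the cup back when let go, so finish while still gripping the cup and holding it pushed in and fully turned; do not disturb the screwdriver, the parts tin or the meter.

Things in the scene. Friction and masses are not known exactly. Their poses are not given: they have to be found in the camera images.
- mill_base: Spice mill motor base: black round housing fixed to the table, 116 mm across at the foot, 100 at the top, 90 high. Origin: centre of underside, z up. In its top a socket: flush flat metal rim 5 mm thick with a 48 mm round opening and two slots 14 mm wide, cut towards its +x and -x out to 32 mm from the axis. Towards +y a steel arm 44 mm wide, top 75 mm above the table, ends 101 mm from the axis.
- mouth (a point): Centre of the socket's opening at the rim's top, axes as mill_base. Depths of the cup's underside below it: 6 mm meets the spring plunger, 14 mm lugs clear the rim's underside, 18 mm hard bottom; 16 to 17 mm is good for turning. A stop blocks anticlockwise turning from the slots; clockwise the lugs run under the rim and push the sprung switch ring along.
- notch (a point): Parking notch in the side arm: 14 mm wide, open above, below and at the arm's outer end (+y of mill_base), blind end 10 mm inwards of this point, open end 21 mm outwards. The point is 80 mm from the socket's axis, on the arm's top face; axes as mill_base. Plate 4 mm thick, free air below. The shank goes in the notch, the collar rests on the plate.
- lock_pin: Loose steel shaft-lock pin, 98 mm long, 70 g: shank 10 mm in diameter, 60 long; above it a collar 26 mm in diameter, 4 thick; on top a round grip 16 mm in diameter, 34 tall. Origin: centre of the shank's lower end, z up along the pin. Starts upright in a 12.5 mm bore in the socket's middle, lower end 45 mm below the mouth; clear of the bore after a 27 mm lift, of the rim after 45 mm.
- pin_collar (a point): Point on the pin's axis at the collar's underside, 60 mm above the pin's lower end; axes as lock_pin.
- cup: Loose grinding cup, closed end up, 66 mm high, 0.15 to 0.23 kg: black collar 43 mm in diameter, 20 high; above it a steel body 44 mm along x, 36 along y: grip its flats facing +y and -y. Two lugs on the collar along +x and -x, to 29 mm from the axis, 10 wide, 2 to 9 mm above the underside. Origin: centre of underside, z up. Same after half a turn. Starts upright on the table.
- plunger (a joint): Depth in m by which the sprung brass ring in the socket is pressed down: 0 at rest (top 6 mm below the mouth), 0.012 at the bottom. About 2 N to start, 5 to 6 N at the bottom.
- switch_ring (a joint): Turn in rad of the sprung run-switch ring under the rim: 0 at rest, grows clockwise seen from above, 1.4 at its stop. The lugs meet it after about 0.1 rad, so the cup turns 1.5 rad in all. Pushes back with 0.15 N m at the start, 0.29 N m at the stop, and springs back with the cup when let go.
- screwdriver: Screwdriver with a black handle lying on the table; a bystander. Origin: centre of its underside.
- parts_tin: Round open metal tin, 130 mm across, 45 mm high; a bystander. Origin: centre of its underside.
- meter: Grey hand meter lying on its back, 85 x 160 x 42 mm; a bystander. Origin: centre of its underside.
Not all that is in view belongs to the job. There is more than one size of the cup; the one meant has the size given above.

How it is judged:
By the outcome, as a careful person would: the job done as asked, in the order asked, and still so for the second after the job is handed in, while the arm keeps its last pose, push and grip.
It also fails if it takes over 59 s, if anything falls off the work surface, if the arm or the gripper's body presses on something with over 40 N, if the wrist force passes 120 N, or if a joint passes its speed limit or range.

## Working session

There is one attempt and no reset: what is moved stays moved. The work goes in short steps, each a Python script; the robot and the scene stay as the last script left them, time stands still between calls to the robot, and variables do not carry over. Pictures are saved under pics/ and viewed, at most 10 in all, crops included, and the job is handed in when it is done.

```bash
mkdir -p pics; python3 - <<'E'
from rig import ctrl
import cv2,numpy as np
for n in("side","top"):
    s=ctrl.snapshot(n); cv2.imwrite(f"pics/{n}0.png",s["color"]); np.savez(f"{n}0.npz",**{k:s[k] for k in("K","T")}); print(n,s["K"].round(1).tolist(),s["T"].round(3).tolist(),list(s.keys()))
print(ctrl.read_time_s(),ctrl.read_tcp_rot())
E
```

```text
side [[588.0, 0.0, 325.8], [0.0, 588.0, 245.8], [0.0, 0.0, 1.0]] [[0.807, 0.401, -0.435, 0.146], [-0.591, 0.563, -0.578, -0.478], [0.013, 0.723, 0.691, 0.759], [0.0, 0.0, 0.0, 1.0]] ['color', 'K', 'T']
top [[475.1, 0.0, 329.9], [0.0, 475.1, 235.9], [0.0, 0.0, 1.0]] [[-0.011, 0.997, -0.082, 0.487], [-1.0, -0.009, 0.015, 0.069], [0.015, 0.082, 0.997, 1.02], [0.0, 0.0, 0.0, 1.0]] ['color', 'K', 'T']
0.1 [-3.14063613e+00 -3.30364909e-05  2.67277940e+00]
```

View pics/top0.png

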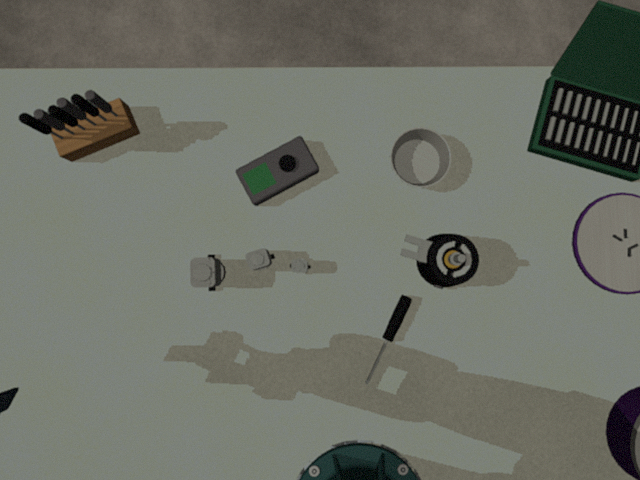

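View pics/side0.png

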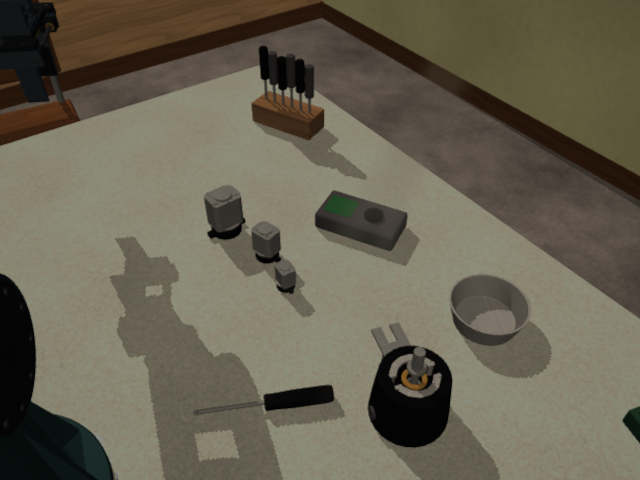

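The top view shows the mill at about (447,260) with its arm pointing left and the pin in the socket. Three cups stand at (207,272), (260,258) and (300,266). The side view shows the same three at (225,210), (266,240) and (286,276), so they come in large, medium and small. I'll estimate their sizes, then look with the wrist camera.

```bash
cat > h.py <<'E'
import numpy as np,cv2
def ray(c,uv):
    K,T=c["K"],c["T"]; d=np.linalg.inv(K)@[uv[0],uv[1],1]; d=T[:3,:3]@(d*[1,-1,-1]); return T[:3,3],d/np.linalg.norm(d)
def plane(c,uv,z):
    o,d=ray(c,uv); return o+d*(z-o[2])/d[2]
def proj(c,p):
    T=c["T"]; q=T[:3,:3].T@(np.asarray(p,float)-T[:3,3]); q=c["K"]@(q*[1,-1,-1]); return q[:2]/q[2]
def tri(l):
    A=0;b=0
    for c,uv in l:
        o,d=ray(c,uv); M=np.eye(3)-np.outer(d,d); A=A+M; b=b+M@o
    return np.linalg.solve(A,b)
E
python3 - <<'E'
from h import *
S=np.load("side0.npz");T=np.load("top0.npz")
print("pin top",tri([(S,(418,352)),(T,(460,258))]))
print("cups top",tri([(S,(224,192)),(T,(203,271))]),tri([(S,(266,227)),(T,(258,258))]),tri([(S,(285,266)),(T,(296,265))]))
print("arm end",plane(T,(404,246),.075))
from rig import ctrl
# go look at the mill
t0=ctrl.read_time_s()
p=plane(T,(447,258),.09); print(p)
m=plane(T,(261,258),.066)
for i,(x,y,z) in enumerate([(m[0]-.05,m[1],.33),(p[0]-.05,p[1]+.02,.36)]):
    ctrl.movep([x,y,z],[np.pi,0,np.pi/2]); s=ctrl.snapshot("wrist")
    cv2.imwrite(f"pics/w{i}.png",s["color"]); np.savez(f"w{i}.npz",K=s["K"],T=s["T"]); print(s["T"].round(3).tolist(),ctrl.read_time_s(),ctrl.read_q().round(2),ctrl.read_wrist_force())
E
```

```text
pin top [ 0.51627293 -0.18704828  0.13800954]
cups top [0.49808916 0.30063376 0.09259825] [0.52237801 0.19771936 0.07017713] [0.50967107 0.1228014  0.04236095]
arm end [ 0.54318929 -0.0937034   0.075     ]
[ 0.51788528 -0.17517374  0.09      ]
[[1.0, -0.001, -0.001, 0.473], [0.001, 0.958, 0.288, 0.275], [0.001, -0.288, 0.958, 0.49], [0.0, 0.0, 0.0, 1.0]] 1.875 [ 0.34 -0.05  2.03  0.    1.16  0.34] [ 0.17069549  0.34194752 -0.25265914]
[[1.0, -0.0, -0.001, 0.469], [0.0, 0.958, 0.287, -0.073], [0.001, -0.287, 0.958, 0.52], [0.0, 0.0, 0.0, 1.0]] 3.2417 [-0.37 -0.11  2.03  0.    1.22 -0.37] [-0.17899859  0.60269952 -0.43303996]
```

View pics/w0.png

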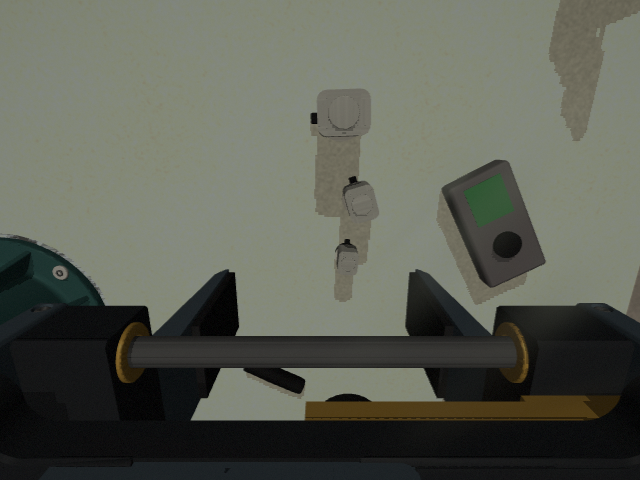

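View pics/w1.png

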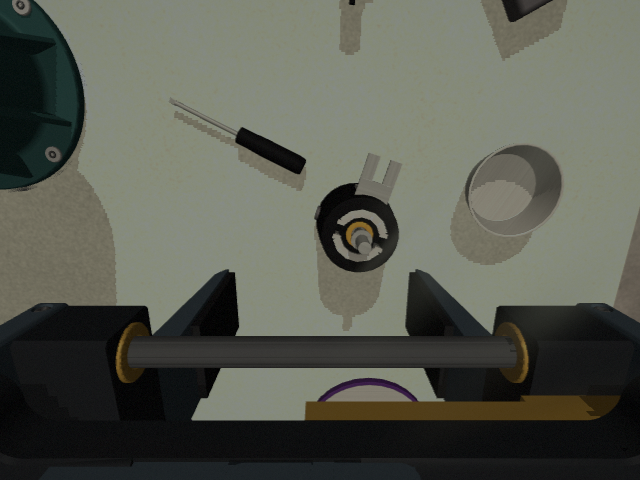

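The wrist views show the medium cup at (360,198) in w0. In w1 the mill is at (357,228), with its arm pointing up and slightly right. I'll take closer views of both.

```bash
python3 - <<'E'
from h import *
from rig import ctrl
for i,(x,y,z) in zip((2,3),[(.515,-.235,.22),(.522,.128,.16)]):
    ctrl.movep([x,y,z],[np.pi,0,np.pi/2]); ctrl.sleep(.2); s=ctrl.snapshot("wrist")
    cv2.imwrite(f"pics/w{i}.png",s["color"]); np.savez(f"w{i}.npz",K=s["K"],T=s["T"]); print(ctrl.read_time_s())
    c=s["color"]
    if i==2: p=[.518,-.15,.09]
    else: p=[.522,.198,.05]
    u,v=proj(s,p).astype(int); print(u,v)
    cv2.imwrite(f"pics/z{i}.png",cv2.resize(c[max(0,v-100):v+100,max(0,u-130):u+130],None,fx=3,fy=3,interpolation=cv2.INTER_CUBIC)); print(max(0,v-100),u-130,s["K"].round(1).tolist())
E
```

```text
4.2
323 137
37 193 [[348.0, 0.0, 321.7], [0.0, 348.0, 245.5], [0.0, 0.0, 1.0]]
5.825
320 156
56 190 [[348.0, 0.0, 321.7], [0.0, 348.0, 245.5], [0.0, 0.0, 1.0]]
```

View pics/z2.png

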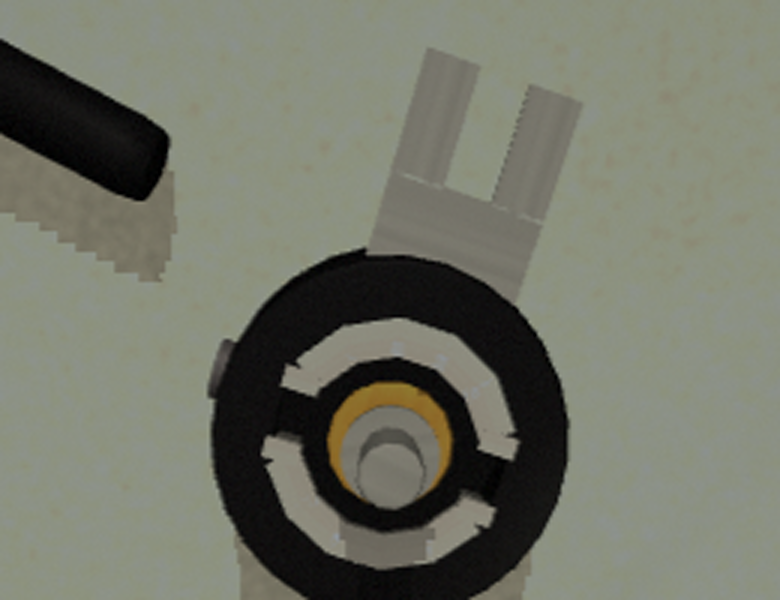

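View pics/z3.png

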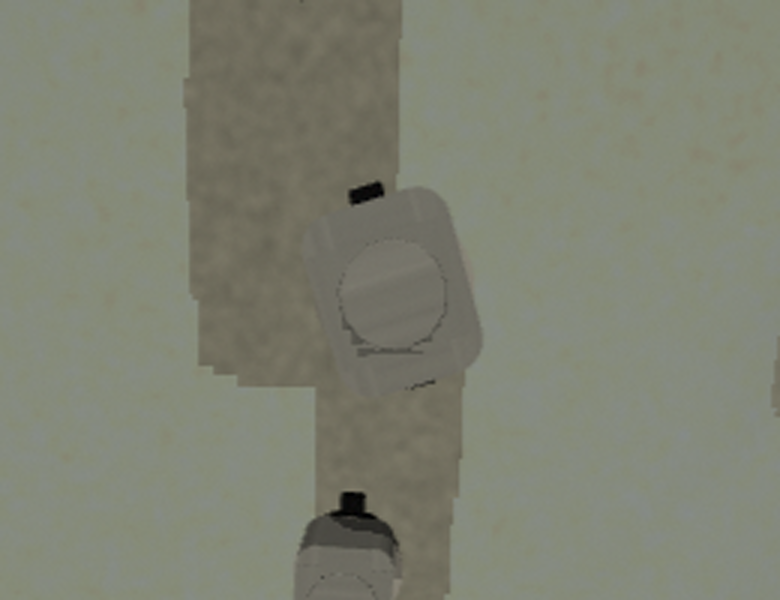

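The z2 crop shows the slots at about (285,411) and (490,480) and the grip top at (391,475). The notch's blind end is at (467,196) and its open end at (505,75). In z3 the cup top is centred at about (393,292), its flats run parallel to (34,120), and its lugs are at the top and bottom.

```bash
python3 - <<'E'
from h import *
S=np.load("side0.npz");T=np.load("top0.npz");A=np.load("w2.npz");B=np.load("w3.npz")
f=lambda p,o:((p[0]+.5)/3-.5+o[0],(p[1]+.5)/3-.5+o[1])
a=lambda x,y,z:plane(A,f((x,y),(193,37)),z)[:2]
b=lambda x,y,z:plane(B,f((x,y),(190,56)),z)[:2]
P=lambda *v:print(*[np.round(q,4) for q in v])
sl,sr=a(278,411,.09),a(499,481,.09); P("slots",sl,sr,(sl+sr)/2,np.linalg.norm(sr-sl)); d=sr-sl; print("yaw slots",np.degrees(np.arctan2(d[1],d[0])))
P("grip top",a(391,475,.143)); P("black circ L/R x",a(213,440,.09),a(567,440,.09))
e,n=(a(427,47,.075)+a(582,103,.075))/2,(a(441,188,.075)+a(494,203,.075))/2
e2=(a(480,65,.075)+a(530,84,.075))/2
l,r=a(427,47,.075),a(582,103,.075); P("arm width",np.linalg.norm(r-l),np.linalg.norm(e-n)); w=r-l;print("yaw arm",np.degrees(np.arctan2(w[1],w[0])),"len dir",np.degrees(np.arctan2(*(e-n)[::-1]))-90)
# left arm edge
g=a(427,47,.075)-a(367,250,.075);print("yaw edge",np.degrees(np.arctan2(g[1],g[0]))-90)
P("end",e,"blind",n)
# opening ellipse by threshold of crop
im=cv2.imread("pics/w2.png").astype(int);hsv=cv2.cvtColor(im.astype(np.uint8),cv2.COLOR_BGR2HSV)
# ring: bright pixels near mill
M=((im.min(2)>120)).astype(np.uint8); M[:140]=0;M[230:]=0
ys,xs=np.nonzero(M[:, 270:375]);xs=xs+270
pts=np.array([plane(A,(u,v),.09)[:2] for u,v in zip(xs,ys)]);P("ring n",len(pts),pts.min(0),pts.max(0),(pts.min(0)+pts.max(0))/2)
(c,R)=cv2.minEnclosingCircle(pts.astype(np.float32)*1000);print("ring circle mm",c,R)
P("cup circ",b(392,293,.066),"circ R",b(446,293,.066)-b(339,293,.066))
cs=[b(*q,.064) for q in((447,215),(481,335),(335,225),(420,190),(305,250),(340,370),(360,395),(455,368))]
for i,j in((0,1),(4,5),(2,3),(6,7)):
    d=cs[j]-cs[i];print("edge",np.degrees(np.arctan2(d[1],d[0])))
l1,l2=b(367,193,.007),b(424,386,.0);P("lug",l1,l2)
P("cam",A["T"][:3,3],B["T"][:3,3])
im=cv2.imread("pics/w3.png");g=cv2.cvtColor(im,cv2.COLOR_BGR2HSV);x=im[56:256,190:450]
for q in((392,320),(330,300),(250,300),(600,300),(420,500),(470,270)):print(q,x[q[1]//3,q[0]//3],end=" ")
E
```

```text
Traceback (most recent call last):
numpy._core._exceptions._UFuncNoLoopError: ufunc 'multiply' did not contain a loop with signature matching types (dtype('<U5'), dtype('float64')) -> None
```

```bash
python3 - <<'E'
from h import *
A=np.load("w2.npz");B=np.load("w3.npz")
f=lambda p,o:((p[0]+.5)/3-.5+o[0],(p[1]+.5)/3-.5+o[1])
a=lambda x,y,z:plane(A,f((x,y),(193,37)),z)[:2]
b=lambda x,y,z:plane(B,f((x,y),(190,56)),z)[:2]
P=lambda *v:print(*[q if isinstance(q,str) else np.round(q,4) for q in v])
ang=lambda d:np.degrees(np.arctan2(d[1],d[0]))
sl,sr=a(278,411,.09),a(499,481,.09); P("slots",sl,sr,(sl+sr)/2,np.linalg.norm(sr-sl),"yaw",ang(sr-sl))
P("grip top",a(391,475,.143)); P("black circ L/R x",a(213,440,.09),a(567,440,.09))
e,n=(a(427,47,.075)+a(582,103,.075))/2,(a(441,188,.075)+a(494,203,.075))/2
l,r=a(427,47,.075),a(582,103,.075); P("arm width",np.linalg.norm(r-l),np.linalg.norm(e-n),"yaw",ang(r-l),ang(e-n)-90)
P("edge yaw",ang(l-a(367,250,.075))-90,"end",e,"blind",n)
im=cv2.imread("pics/w2.png").astype(int)
M=(im.min(2)>120); M[:140]=0;M[230:]=0
ys,xs=np.nonzero(M[:, 270:375]);xs=xs+270
if len(xs):
    pts=np.array([plane(A,(u,v),.09)[:2] for u,v in zip(xs,ys)]);P("ring n",len(pts),pts.min(0),pts.max(0),(pts.min(0)+pts.max(0))/2)
P("cup circ",b(392,293,.066),"circ D",b(446,293,.066)-b(339,293,.066))
cs=[b(*q,.064) for q in((447,215),(481,335),(335,225),(420,190),(305,250),(340,370),(360,395),(455,368))]
P("edges",*[ang(cs[j]-cs[i]) for i,j in((0,1),(4,5),(2,3),(6,7))])
P("lug",b(367,193,.007),b(424,386,.0),"cam",A["T"][:3,3],B["T"][:3,3])
x=cv2.imread("pics/w3.png")[56:256,190:450]
for q in((392,320),(330,300),(250,300),(600,300),(420,500),(470,270)):print(q,x[q[1]//3,q[0]//3],end=" ")
E
```

```text
slots [ 0.4867 -0.1787] [ 0.5481 -0.1981] [ 0.5174 -0.1884] 0.0644 yaw -17.4453
grip top [ 0.5175 -0.1884]
black circ L/R x [ 0.4684 -0.1867] [ 0.5667 -0.1866]
arm width 0.0437 0.0311 yaw -17.789 -17.3736
edge yaw -17.6802 end [ 0.548  -0.0925] blind [ 0.5387 -0.1221]
ring n 1893 [ 0.4721 -0.2258] [ 0.562  -0.1521] [ 0.517 -0.189]
cup circ [0.5223 0.2008] circ D [ 0.0253 -0.    ]
edges -72.6986 -74.4456 21.1565 15.647
lug [0.5151 0.2263] [0.5318 0.1712] cam [ 0.5158 -0.1526  0.3822] [0.523  0.2091 0.3207]
(392, 320) [ 99 109 111] (330, 300) [ 99 109 111] (250, 300) [ 89 104 108] (600, 300) [123 139 134] (420, 500) [ 93 108 111] (470, 270) [116 129 132]
```

Measurements agree: mill axis (0.5175, −0.1884) with yaw −17.6°, and cup (0.523, 0.200) with its lug axis at 106.6°. The pin goes first.

```bash
cat >> h.py <<'E'
ax=np.array([.5175,-.1884]); yaw=np.radians(-17.6); my=np.array([-np.sin(yaw),np.cos(yaw)])
def st(ctrl,m=""):
    print(m,round(ctrl.read_time_s(),2),ctrl.read_tool_pos().round(4),"F",ctrl.read_wrist_force().round(1),"M",ctrl.read_torque().round(2),"op",round(ctrl.read_opening(),3),"ff",np.round(ctrl.read_finger_force(),1))
E
python3 - <<'E'
from h import *
from rig import ctrl
r=[np.pi,0,np.radians(72.4)]; zg=.123
ctrl.movep([*ax,.21],r); ctrl.set_gripper(.5); st(ctrl,"above")
print(ctrl.servo_line([*ax,zg],guard=8,vel=.1)); st(ctrl,"down")
ctrl.set_gripper(0); st(ctrl,"grip")
print(ctrl.servo_line([*ax,zg+.065],guard=15,vel=.08)); st(ctrl,"lift")
n=ax+.080*my
ctrl.servo_line([*n,zg+.065],vel=.12); ctrl.sleep(.2); st(ctrl,"over notch")
s=ctrl.snapshot("side"); cv2.imwrite("pics/s1.png",s["color"])
u,v=proj(s,[*n,.1]).astype(int); cv2.imwrite("pics/s1z.png",cv2.resize(s["color"][v-75:v+75,u-100:u+100],None,fx=4,fy=4,interpolation=cv2.INTER_CUBIC)); print(u,v)
E
```

```text
above 7.87 [ 0.5175 -0.1884  0.21  ] F [-0.   0.5  0.6] M [-0.05  0.03 -0.05] op 0.5 ff 0.0
False
down 8.88 [ 0.5179 -0.1886  0.1235] F [ 0.7 -0.1 -0.3] M [-0.07  0.04 -0.04] op 0.496 ff 0.0
grip 9.46 [ 0.5176 -0.1885  0.1231] F [-0.5  1.6  3. ] M [-0.1   0.21 -0.01] op 0.168 ff 30.0
False
lift 10.43 [ 0.5172 -0.1883  0.1876] F [ 0.1 -0.3 -0.4] M [-0.16  0.07 -0.  ] op 0.167 ff 30.0
over notch 11.44 [ 0.5416 -0.1127  0.188 ] F [-0.  -0.1 -1. ] M [-0.06  0.13 -0.  ] op 0.165 ff 30.0
391 324
```

View pics/s1z.png

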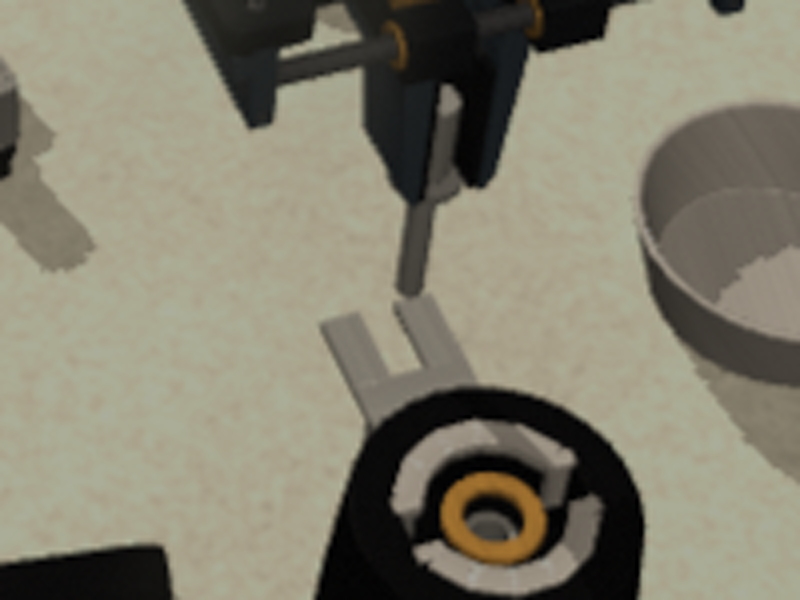

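The pin is held above the notch, with its top at (452,100) and shank end at (408,292) in the crop. I'll check whether that lean is only perspective.

```bash
python3 - <<'E'
from h import *
S=np.load("side0.npz")
n=ax+.080*my-[0,.0006]
f=lambda z:(proj(S,[*n,z])-[291,249])*4
print("expect top",f(.208),"collar underside",f(.170),"end",f(.110), "notch pt",f(.075))
e=(proj(S,[*(ax+.101*my),.075])-[291,249])*4; print("arm end centre",e)
# sensitivity: 5 mm shift of the end along mill x / y
mx=np.array([my[1],-my[0]])
for d in(mx,my): print((proj(S,[*(n+.005*d),.11])-proj(S,[*n,.11]))*4)
E
```

```text
expect top [435.16636853  92.97072516] collar underside [423.85879781 171.27029098] end [407.45818153 284.83678244] notch pt [398.62480534 346.00372429]
arm end centre [375.16142897 301.72847112]
[12.9963311  -3.41832689]
[ -5.59625054 -10.47728345]
```

The shank's slope matches vertical and its end lies within about 1 mm of where it should be. The apparent lean comes from a finger hiding part of the grip. I'll lower it.

```bash
python3 - <<'E'
from h import *
from rig import ctrl
n=ax+.080*my; zg=.123
print(ctrl.servo_line([*n,zg-.022],guard=6,vel=.08)); st(ctrl,"low")
print(ctrl.servo_line([*n,zg-.033],guard=4,vel=.03)); st(ctrl,"seat")
s=ctrl.snapshot("side"); u,v=proj(s,[*n,.1]).astype(int); A=s["color"][v-75:v+75,u-100:u+100]
z=ctrl.read_tool_pos()[2]
if z<zg-.027:
    ctrl.set_gripper(.45); st(ctrl,"open")
    ctrl.servo_line([*n,.21],vel=.15)
    B=ctrl.snapshot("side")["color"][v-75:v+75,u-100:u+100]
else: B=A
cv2.imwrite("pics/s2.png",cv2.resize(np.hstack([A,B]),None,fx=2,fy=2,interpolation=cv2.INTER_CUBIC))
E
```

```text
False
low 12.72 [ 0.542  -0.1122  0.1015] F [ 0.6 -0.3 -0.3] M [-0.09  0.03 -0.02] op 0.172 ff 30.0
True
seat 13.06 [ 0.542  -0.1122  0.0928] F [0.2 0.3 1.3] M [-0.1  -0.01  0.04] op 0.167 ff 30.0
open 13.69 [ 0.5417 -0.1122  0.093 ] F [ 0.1 -0.3 -0.1] M [-0.08  0.09 -0.02] op 0.453 ff 0.0
```

View pics/s2.png

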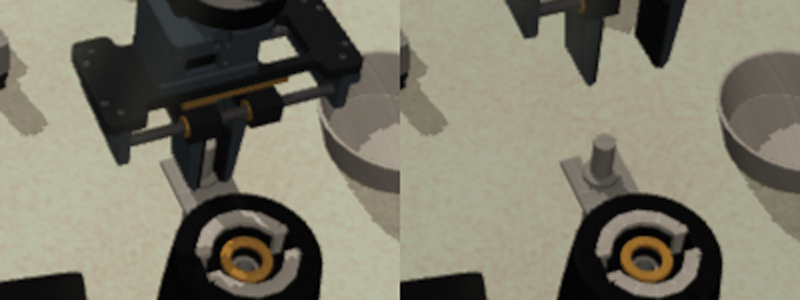

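The right half shows the pin hanging upright by its collar in the notch at about (602,160), released. Now the cup: grasp, lift, bring it over the mouth and inspect.

```bash
python3 - <<'E'
from h import *
from rig import ctrl
c=np.array([.5225,.2003]); r=[np.pi,0,np.radians(106.6)]
ctrl.movep([*c,.15],r); ctrl.set_gripper(.85)
print(ctrl.servo_line([*c,.038],guard=8,vel=.1)); st(ctrl,"down")
ctrl.set_gripper(0); st(ctrl,"grip")
ctrl.servo_line([*c,.20],vel=.15); ctrl.sleep(.2); st(ctrl,"lift")
ctrl.movep([*ax,.17],[np.pi,0,np.radians(162.4)]); ctrl.sleep(.3); st(ctrl,"over")
s=ctrl.snapshot("side"); u,v=proj(s,[*ax,.12]).astype(int); A=s["color"][v-75:v+75,u-100:u+100]; print(u,v)
print("lug +-x, coll bottom exp", [((proj(s,[*(ax+k*np.array([my[1],-my[0]])),.137])-[u-100,v-75])*4).round() for k in(-.029,0,.029)], ((proj(s,[*ax,.09])-[u-100,v-75])*4).round())
cv2.imwrite("pics/s3.png",cv2.resize(A,None,fx=4,fy=4,interpolation=cv2.INTER_CUBIC))
E
```

```text
False
down 17.87 [0.5229 0.2004 0.0386] F [-0.6 -0.3 -0.5] M [-0.02  0.01 -0.02] op 0.848 ff 0.0
grip 18.57 [0.5225 0.2003 0.038 ] F [-1.2  0.2  2.3] M [-0.06  0.13  0.03] op 0.391 ff 30.0
lift 20.01 [0.5222 0.2002 0.1993] F [ 0.2  0.2 -1.8] M [-0.06  0.04 -0.03] op 0.396 ff 30.0
over 21.8 [ 0.5177 -0.188   0.17  ] F [ 0.   0.1 -1.8] M [ 0.02  0.02 -0.03] op 0.393 ff 30.0
417 360
lug +-x, coll bottom exp [array([326., 294.]), array([408., 271.]), array([490., 248.])] [391. 354.]
```

View pics/s3.png

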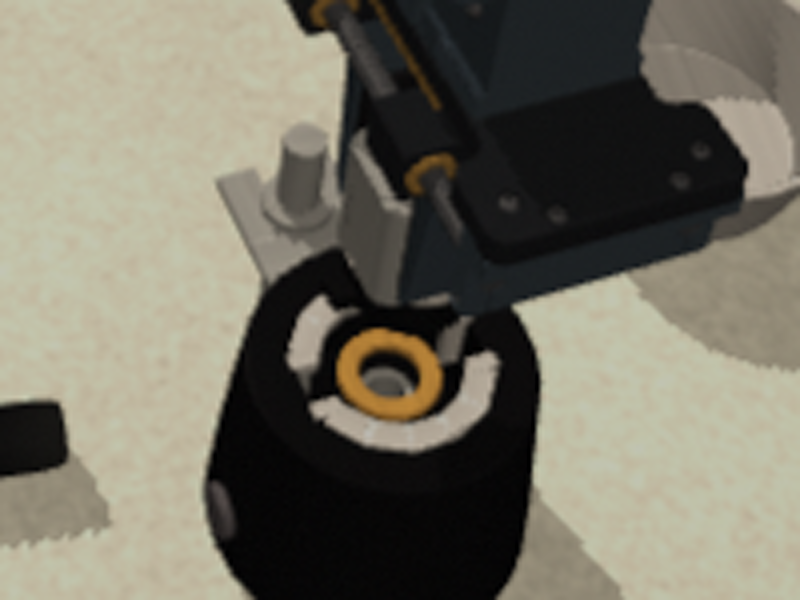

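The cup is held over the socket (35.8 mm across flats, about 0.18 kg) with its yaw matched to the slots. I'll insert it under guard.

```bash
python3 - <<'E'
from h import *
from rig import ctrl
ctrl.servo_line([*ax,.133],vel=.08)
print(ctrl.servo_line([*ax,.123],guard=4,vel=.03)); st(ctrl,"5mm")
if ctrl.read_tool_pos()[2]<.1242:
    print(ctrl.servo_line([*ax,.1115],guard=14,vel=.02)); ctrl.sleep(.3); st(ctrl,"16.5")
E
```

```text
False
5mm 22.95 [ 0.5174 -0.1883  0.1229] F [ 0.2 -0.2 -2.6] M [0.07 0.01 0.02] op 0.393 ff 30.0
False
16.5 23.98 [ 0.5177 -0.1885  0.1116] F [ 1.7 -1.   2.7] M [-0.14 -0.4   0.02] op 0.39 ff 30.0
```

```bash
python3 - <<'E'
from h import *
from rig import ctrl
p=[*ax,.1115]
for a in (15,30,45,60,75,82):
    g=ctrl.servo_line(p,[np.pi,0,np.radians(162.4-a)],vel=.05,guard=20); st(ctrl,f"{a} {g}")
    if g: break
print(np.degrees(ctrl.read_tcp_rot()))
E
```

```text
15 False 24.38 [ 0.5172 -0.1888  0.1115] F [-2.5 -5.   3.9] M [-1.14  0.37  0.13] op 0.391 ff 30.0
30 False 24.79 [ 0.5171 -0.1889  0.1115] F [-2.7 -6.1  3.7] M [-1.41  0.6   0.19] op 0.397 ff 30.0
45 False 25.2 [ 0.517  -0.1889  0.1115] F [-3.4 -7.3  3.7] M [-1.49  0.77  0.23] op 0.393 ff 30.0
60 False 25.61 [ 0.5169 -0.1889  0.1114] F [-3.8 -7.1  4.5] M [-1.44  0.87  0.26] op 0.392 ff 30.0
75 False 26.02 [ 0.5168 -0.1887  0.1113] F [-3.9 -5.8  3.7] M [-1.31  0.88  0.26] op 0.399 ff 30.0
82 False 26.29 [ 0.5168 -0.1887  0.1113] F [-4.3 -6.6  4.1] M [-1.17  0.81  0.24] op 0.396 ff 30.0
[-1.79916869e+02  3.78232783e-02  8.04021034e+01]
```

```bash
python3 - <<'E'
from h import *
from rig import ctrl
p=[*ax,.1115]; m0=None
for a in np.arange(83,96,1.):
    ctrl.servo_line(p,[np.pi,0,np.radians(162.4-a)],vel=.05); ctrl.sleep(.1)
    st(ctrl,f"{a} {np.degrees(ctrl.read_tcp_rot()[2]):.1f}")
    if ctrl.read_torque()[2]>.75: break
E
```

```text
83.0 79.4 26.64 [ 0.5168 -0.1887  0.1114] F [-3.3 -5.6  3.8] M [-1.09  0.84  0.23] op 0.396 ff 30.0
84.0 78.4 26.99 [ 0.5168 -0.1887  0.1113] F [-3.8 -4.4  4.2] M [-1.13  0.82  0.18] op 0.392 ff 30.0
85.0 77.4 27.34 [ 0.5168 -0.1887  0.1113] F [-4.5 -5.1  5. ] M [-1.09  0.89  0.22] op 0.394 ff 30.0
86.0 76.4 27.69 [ 0.5168 -0.1887  0.1113] F [-3.4 -5.   2.9] M [-1.08  0.86  0.25] op 0.389 ff 30.0
87.0 75.5 28.04 [ 0.5168 -0.1887  0.1113] F [-4.1 -4.7  3.8] M [-1.05  0.8   0.41] op 0.396 ff 30.0
88.0 74.5 28.39 [ 0.5168 -0.1887  0.1114] F [-4.4 -4.9  4.7] M [-0.95  0.76  0.96] op 0.395 ff 30.0
```

The stop shows clearly as a torque jump at 87–88°. I'll ease off slightly, confirm it is still held against the stop, and take a last look.

```bash
python3 - <<'E'
from h import *
from rig import ctrl
ctrl.servo_line([*ax,.1115],[np.pi,0,np.radians(162.4-87.6)],vel=.05)
for i in range(3): ctrl.sleep(.4); st(ctrl)
s=ctrl.snapshot("side"); t=ctrl.snapshot("top")
A=s["color"][230:480,240:640]; cv2.imwrite("pics/s4.png",cv2.resize(np.vstack([A,cv2.resize(t["color"][100:340,180:580],(400,240))]),None,fx=1.2,fy=1.2))
E
```

```text
29.04 [ 0.5168 -0.1887  0.1113] F [-3.2 -5.   4.3] M [-1.09  0.83  0.79] op 0.393 ff 30.0
 29.44 [ 0.5168 -0.1887  0.1114] F [-3.5 -5.1  4.4] M [-1.06  0.87  0.85] op 0.393 ff 30.0
 29.84 [ 0.5168 -0.1886  0.1113] F [-3.9 -3.7  3.7] M [-1.01  0.81  0.85] op 0.392 ff 30.0
```

View pics/s4.png

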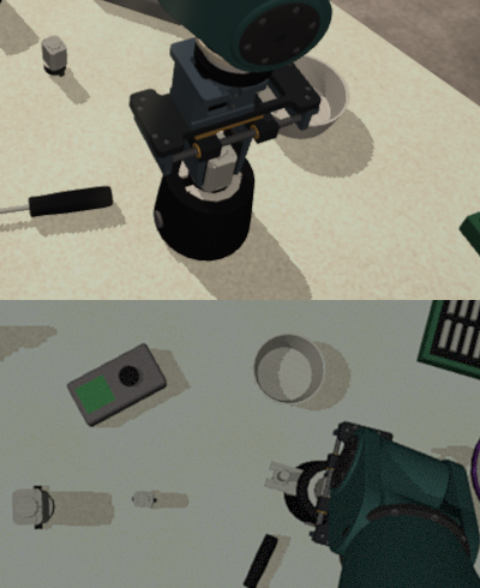

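The cup sits in the socket at about (220,165), still gripped and turned. The pin is still in its notch at (283,478), and the screwdriver, tin and meter haven't moved. I'm handing in.

```bash
python3 -c "
from rig import ctrl
print(ctrl.finish_job())"
```

```text
the job is handed in; nothing more can be done
None
```

The job is handed in at about 30 s: the pin hangs by its collar in the notch, and the cup is still gripped, pushed in about 16.5 mm and held clockwise against its stop; the screwdriver, tin and meter were not disturbed.

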